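# Switch on and start the game clock

## Task

Start the demo game clock for the next players with your fingertips: first switch it on by pressing the raised front end of the power rocker on its deck all the way over, then push the raised right end of the long see-saw bar on top down to its stop so that the left-hand player's time will run, and last press the wide start key fully down and let it come up again. Press gently, do not press the start key before its turn or any of the three small round keys, do not lift or shove the clock, and leave everything round it where it stands.

Things in the scene. Friction and masses are not known exactly. Their poses are not given: they have to be found in the camera images.
- clock: loose game clock, black case on rubber feet, ~0.7 kg, 220 mm wide (y), 140 deep (x), deck at z = 52 mm. Origin on the shelf under the case. Sloped front with two displays looks to -x, left is +y; yaw up to 0.4 rad. One row on the deck at x = -45 mm, left to right: power rocker (y = 83), wide start key (25), three small round keys (-35, -60, -85). Behind it, at x = 15, the raised bar along y.
- power (a joint): power rocker of the clock, grey, two facets 16 mm long (x) and 20 mm wide (y) in a V, in a flat bezel. About -0.17 rad: off, rear facet down and level, front end raised (as it starts). +0.17 rad: on, front facet down and level, about 5 mm above the deck. It is held by friction and stays where it is left; about 3 N on the front end turns it, against a hard stop at each side.
- power_front (a point): point on the top of the rocker's front end, 15 mm in front of its pivot, moves with it: about 10 mm above the deck while off, 5 mm above the deck when on. Axes as the rocker's own.
- bar (a joint): see-saw bar of the clock, rad: about -0.08 when its right end is up and its left end is down (as it starts), +0.08 when its right end is fully down. It is held by friction and stays where it is left; about 2 N on an end pad turns it, against a hard stop at each side.
- bar_right (a point): centre of the top of the pad at the bar's right end (pad 28 mm in x by 40 mm in y), 80 mm from the pivot, moves with the bar: about 83 mm above the shelf when up, 70 mm when down.
- bar_left (a point): the same at the bar's left end, 160 mm from bar_right in the clock's +y direction.
- start_key (a joint): start key, m: 0 up, 0.004 fully down. It springs back; about 4 N holds it fully down.
- start_top (a point): centre of the top of the start key, a grey key with round ends, 36 mm wide (y) by 18 mm (x), standing 6 mm above the deck when up; moves with the key.
- key0 (a joint): small round key next to the start key, 13 mm across, standing 3.5 mm above the deck, m: 0 up, 0.0025 fully down. Not to be pressed.
- key1 (a joint): middle small round key, the same. Not to be pressed.
- key2 (a joint): outer (rightmost) small round key, the same. Not to be pressed.
- die: bystander: loose chunky teal acrylic die, 34 mm cube, on the shelf to the left of the clock, origin under its centre
- tracker: bystander: loose matte grey plastic initiative tracker wheel lying flat to the right of the clock, 110 mm across, 20 mm high at its hub, origin under its centre
- cup: bystander: bone-white ceramic dice cup, 80 mm across, 95 mm high, on the steel display turntable (280 mm across, top 42 mm above the shelf) further to the left, origin under its centre
- hourglass: bystander: hourglass in a bronze frame, 68 mm across, 120 mm high, also on the turntable, origin under its centre

How it is judged:
By the outcome, as a careful person would: the job done as asked, in the order asked, and still so for the second after the job is handed in, with the robot touching nothing.
It also fails if it takes over 42 s, if anything falls off the work surface, if the arm or the gripper's body presses on something with over 40 N, if the wrist force passes 120 N, or if a joint passes its speed limit or range.

## Robot

A 6-joint arm with a two-finger parallel gripper is mounted at the origin on the work surface. World frame = base frame: x ahead of the robot, y to its left, z up, the work surface at z = 0. Lengths are in m, angles in rad, forces in N, time in s.
With the tool pointing down it reaches from about 0.375 to 0.975 m from the base axis. Payload 3.8 kg.
Tool frame: the origin (TCP) lies midway between the tips of the shut fingers; the grasp point (between the pads) lies 19 mm behind it; x points along the fingers, y is the direction in which the jaws open and shut, and the axes are right-handed (so a half turn about x gives the same grasp; the last joint's range is limited). The gripper opens to 88 mm and grips with 3 to 60 N. Pads are 18 mm wide; open, the fingers measure 123 mm over their backs; the gripper's body (75 mm by 187 mm) begins 45 mm behind the grasp point.
Start: joints at [1.263, 0.264, 1.604, -0, 1.274, -0.037], TCP at [0.181, 0.65, 0.239] pointing down, gripper open.
Joint ranges: [-2.63, 2.63], [-0.94, 2.18], [0.31, 2.57], [-1.31, 4.45], [0, 2.66], [-2.55, 2.55]. Speed limits (rad/s): [2.57, 2.57, 3.14, 3.14, 3.14, 3.14].

## Interface

Orientations are given as a rotation vector (axis times angle).
In Python, from cell import manip, inverse_kinematics, cams, order gives the robot as it stands. Calls block until the motion is done:
- manip.move_pose(position, orientation): joint-space move of the TCP to a pose.
- manip.move_linear(position, rate=0.15, rot=None): straight line of the TCP; rot=None keeps the orientation; rate is the mean speed in m/s.
- manip.set_joints(angles): joint-space move.
- manip.set_gripper(opening, force=None): finger opening in m; force is the grip in N (None keeps the last); returns when the fingers have stopped.
- manip.dwell(seconds).
- inverse_kinematics(position, orientation): joint angles nearest the present ones, or None.
- manip.state(): the state.
- cams.capture(name): name is "side" or "top" or "wrist"; returns a dict with "image" (480x640x3 uint8, blue, green, red), "z_map" (480x640 float32, m along the optical axis (not along the pixel's ray), 0 where there is no reading), "intrinsics" (3x3 intrinsics, pixels), "position" and "orientation" of the camera in the world; the wrist camera has in their place "T_tool_cam" (4x4, takes a point from camera to tool coordinates, whose origin is the TCP and whose axes are the tool frame's). Camera axes: x right, y down, z forward; pixel columns grow to the right and rows downward; lengths in m; the calibration is good to about 2 mm. A picture is of the moment at which its call begins: read the wrist's pose just before it.
A pose or a line that the arm cannot do raises manip.IKError and nothing moves.
- order.close_job(): hands the job in, once; it reports no verdict.
The state is a dict: "clock": time; "joint_pos": joint angles; "joint_velocities": joint speeds; "tau": joint torques, N m; "tool_pos": TCP position; "tcp_rot": TCP orientation; "contact_force": force on the tool from outside, world axes, zero at the start; "moment": the same for the moment, N m; "gripper_width": finger opening in m.
Only numpy, scipy, OpenCV 4.12 (cv2) and the standard library are available. Lean on these libraries where they do the work, as an engineer would, in place of code of your own. Each camera call takes 0.05 s, during which the arm holds its last target.

## Working session

There is one attempt and no reset: what is moved stays moved. The work goes in short steps, each a Python script; the robot and the scene stay as the last script left them, time stands still between calls to the robot, and variables do not carry over. Pictures are saved under pics/ and viewed, and the job is handed in when it is done.

```bash
mkdir -p pics; python3 - <<'E'
from cell import manip,cams
import cv2,numpy as np,pickle
s=manip.state();print(s['clock'],s['tool_pos'],s['tcp_rot'],s['contact_force'])
for n in ['side','top','wrist']:
    c=cams.capture(n);pickle.dump(c,open(f'{n}0.pkl','wb'));cv2.imwrite(f'pics/{n}0.png',c['image'])
    print(n,{k:v for k,v in c.items() if k not in('image','z_map')})
E
```

```text
0.0 [0.18035898 0.64972002 0.2374012 ] [ 0.21088906  1.56070986 -0.21429908] [0.01692256 0.17262998 0.24252597]
side {'intrinsics': array([[535.4709959 ,   0.        , 312.33730498],
       [  0.        , 535.4709959 , 236.62586557],
       [  0.        ,   0.        ,   1.        ]]), 'position': array([ 0.39340743, -0.55109395,  0.89416942]), 'orientation': array([-2.4308376 ,  0.29478016, -0.11338696])}
top {'intrinsics': array([[562.51231058,   0.        , 329.11051363],
       [  0.        , 562.51231058, 249.05939094],
       [  0.        ,   0.        ,   1.        ]]), 'position': array([0.40021335, 0.13211847, 1.41800799]), 'orientation': array([-2.19652364,  2.13721706, -0.16175388])}
wrist {'intrinsics': array([[342.31102652,   0.        , 316.93194143],
       [  0.        , 342.31102652, 242.55717608],
       [  0.        ,   0.        ,   1.        ]]), 'T_tool_cam': array([[ 9.01797533e-04, -3.15717600e-01,  9.48852772e-01,
        -1.47081669e-01],
       [ 9.99999444e-01, -2.34531242e-04, -1.02844477e-03,
        -6.06178025e-04],
       [ 5.47233734e-04,  9.48853172e-01,  3.15717213e-01,
        -8.38123478e-02],
       [ 0.00000000e+00,  0.00000000e+00,  0.00000000e+00,
         1.00000000e+00]])}
```

View pics/top0.png

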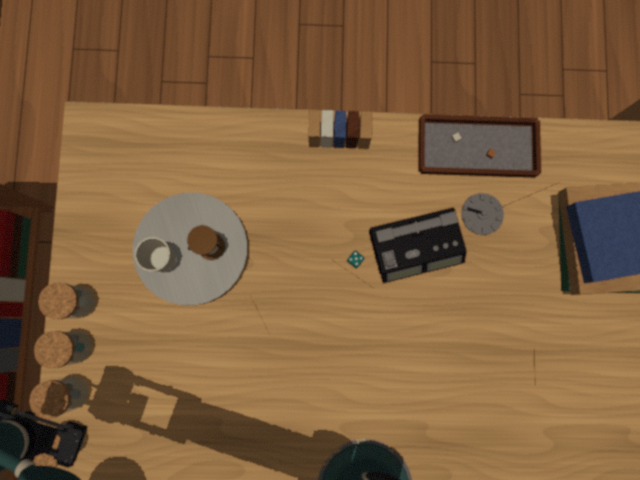

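View pics/side0.png

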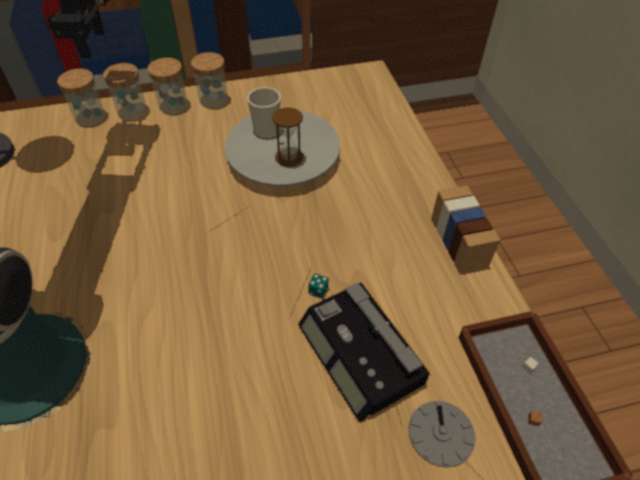

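View pics/wrist0.png

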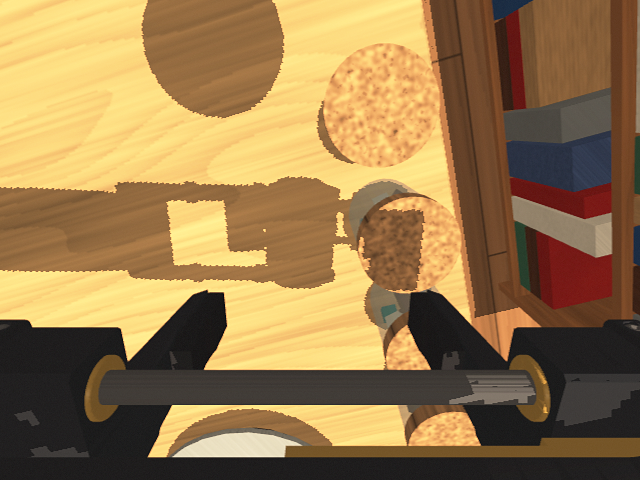

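The top view shows the clock at about (418,245), the die at (356,259) and the tracker at (483,214). The gripper is over the jars on the left, well clear of the clock. I'll take enlarged crops to get a coarse pose.

```bash
cat > h.py <<'E'
import numpy as np,cv2
from scipy.spatial.transform import Rotation as R
def pose(c,s=None):
    if 'position' in c: return R.from_rotvec(c['orientation']).as_matrix(),np.array(c['position'])
    Rt=R.from_rotvec(s['tcp_rot']).as_matrix();T=c['T_tool_cam']
    return Rt@T[:3,:3],Rt@T[:3,3]+s['tool_pos']
def ray(c,u,v,s=None):
    Rm,p=pose(c,s);return Rm@np.linalg.solve(c['intrinsics'],[u,v,1.]),p
def at_z(c,u,v,z,s=None):
    d,p=ray(c,u,v,s);return p+d*(z-p[2])/d[2]
def at_d(c,u,v,s=None):
    d,p=ray(c,u,v,s);return p+d*c['z_map'][int(round(v)),int(round(u))]
def proj(c,P,s=None):
    Rm,p=pose(c,s);q=c['intrinsics']@(Rm.T@(np.asarray(P)-p));return q[:2]/q[2]
E
python3 - <<'E'
import pickle,cv2
from h import *
t=pickle.load(open('top0.pkl','rb'));s=pickle.load(open('side0.pkl','rb'))
cv2.imwrite('pics/topc.png',cv2.resize(t['image'][190:300,330:520],None,fx=4,fy=4,interpolation=cv2.INTER_CUBIC))
cv2.imwrite('pics/sidec.png',cv2.resize(s['image'][260:480,290:490],None,fx=2.7,fy=2.7,interpolation=cv2.INTER_CUBIC))
for uv in [(418,245),(356,259),(483,214),(413,255),(300,280),(400,300)]: print(uv,at_d(t,*uv))
E
```

```text
(418, 245) [ 0.5902819  -0.11615208  0.04978549]
(356, 259) [0.55314621 0.03490323 0.03241804]
(483, 214) [ 0.67893473 -0.28721791  0.0193844 ]
(413, 255) [ 0.56440315 -0.10294041  0.05569543]
(300, 280) [ 0.49960544  0.17295636 -0.00201172]
(400, 300) [ 0.45589358 -0.08019137  0.00183335]
```

View pics/topc.png

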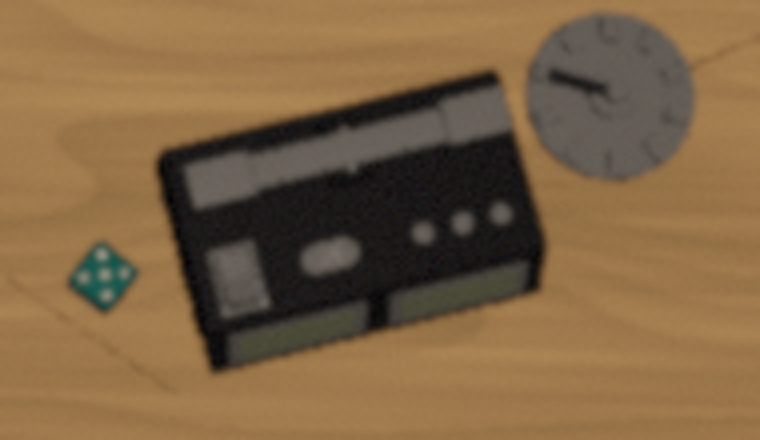

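View pics/sidec.png

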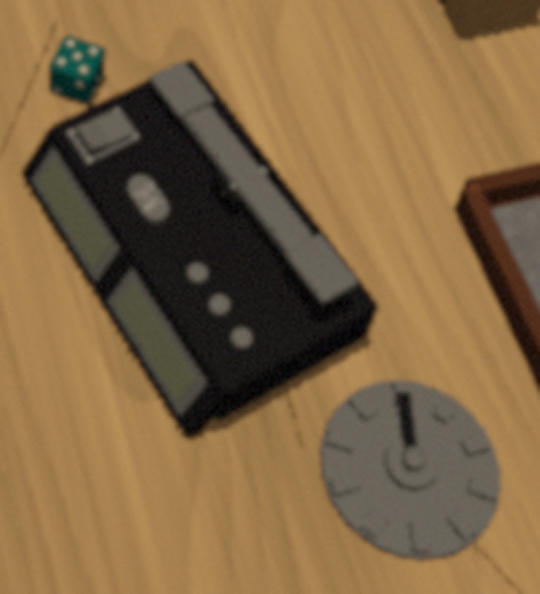

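```bash
python3 - <<'E'
import pickle
from h import *
from cell import manip,inverse_kinematics
t=pickle.load(open('top0.pkl','rb'));sd=pickle.load(open('side0.pkl','rb'))
T=lambda x,y:(330+x/4-.375,190+y/4-.375); S=lambda x,y:(290+x/2.7-.3,260+y/2.7-.3)
pts={'start':((25,),.058,T(330,256),S(148,198)),'k0':(0,.0555,T(424,233),S(197,272)),'k1':(0,.0555,T(463,223),S(220,304)),'k2':(0,.0555,T(501,213),S(242,337))}
W={}
for k,(a,z,tu,su) in pts.items():
    A=at_z(t,*tu,z);B=at_z(sd,*su,z);print(k,A,B);W[k]=(A+B)/2
L={'start':(-.045,.025),'k0':(-.045,-.035),'k1':(-.045,-.06),'k2':(-.045,-.085)}
d=W['start']-W['k2'];yaw=np.arctan2(-d[0],d[1]);print('yaw',yaw)
c,s=np.cos(yaw),np.sin(yaw);M=np.array([[c,-s],[s,c]])
o=np.mean([W[k][:2]-M@L[k] for k in L],0);print('origin',o)
st=manip.state();print(R.from_rotvec(st['tcp_rot']).as_matrix().round(3),st['clock'])
E
```

```text
start [ 0.56744749 -0.10037244  0.058     ] [ 0.56720982 -0.10293566  0.058     ]
k0 [ 0.5836323  -0.15858418  0.0555    ] [ 0.58312876 -0.16008412  0.0555    ]
k1 [ 0.59052519 -0.18263833  0.0555    ] [ 0.590551   -0.18437246  0.0555    ]
k2 [ 0.59741383 -0.20612244  0.0555    ] [ 0.59694603 -0.20840638  0.0555    ]
yaw 0.2754687733920659
origin [ 0.61737028 -0.11341055]
[[-0.001  0.267  0.964]
 [-0.002  0.964 -0.267]
 [-1.    -0.002 -0.   ]] 0.15
```

The two cameras agree to about 2 mm: origin (0.617,-0.113), yaw 0.275. Next I'll shut the gripper and look closer with the wrist camera.

```bash
cat >> h.py <<'E'
YAW=0.2755;O=np.array([0.6174,-0.1134])
def rotv(yaw):
    c,s=np.cos(yaw),np.sin(yaw);return R.from_matrix(np.array([[0,-s,c],[0,c,s],[-1,0,0]])).as_rotvec()
def W(x,y,z,o=O,yaw=YAW):
    c,s=np.cos(yaw),np.sin(yaw);return np.array([o[0]+c*x-s*y,o[1]+s*x+c*y,z])
E
python3 - <<'E'
from h import *
from cell import manip,cams
import pickle
print(manip.state()['clock'])
manip.move_pose(W(-.12,0,.235),rotv(YAW));print(manip.state()['clock'])
manip.set_gripper(0.0,5)
s=manip.state();c=cams.capture('wrist');pickle.dump((c,s),open('w1.pkl','wb'));cv2.imwrite('pics/w1.png',c['image'])
print(s['clock'],s['tool_pos'],s['contact_force'],s['gripper_width'])
E
```

```text
0.15
3.1667
4.4667 [ 0.50192617 -0.14604577  0.23500042] [-0.06317886  1.26690015  0.08921091] 0.0004610793487121286
```

View pics/w1.png

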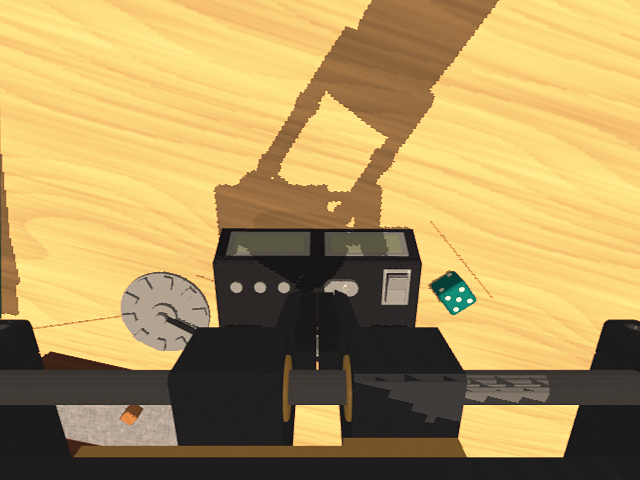

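The wrist view looks down from the robot side. The round keys are at about (237,287), (260,287) and (284,287), the start key at (343,288) and the rocker at (397,287). The fingertips at (318,285) hide the bar. I'll enlarge it.

```bash
python3 - <<'E'
import pickle
from h import *
c,s=pickle.load(open('w1.pkl','rb'))
cv2.imwrite('pics/w1c.png',cv2.resize(c['image'][220:340,205:430],None,fx=3.5,fy=3.5,interpolation=cv2.INTER_CUBIC))
for n,l in dict(k2=(-.045,-.085,.0555),k1=(-.045,-.06,.0555),k0=(-.045,-.035,.0555),st=(-.045,.025,.058),pwc=(-.045,.083,.057)).items():
    print(n,(proj(c,W(*l),s)).round(1), ((proj(c,W(*l),s)-[205,220]+.5)*3.5-.5).round(0))
E
```

```text
k2 [236.2 288.1] [110. 239.]
k1 [259.9 288. ] [194. 239.]
k0 [283.7 288. ] [277. 239.]
st [340.9 289.1] [477. 243.]
pwc [396.2 288.6] [671. 241.]
```

View pics/w1c.png

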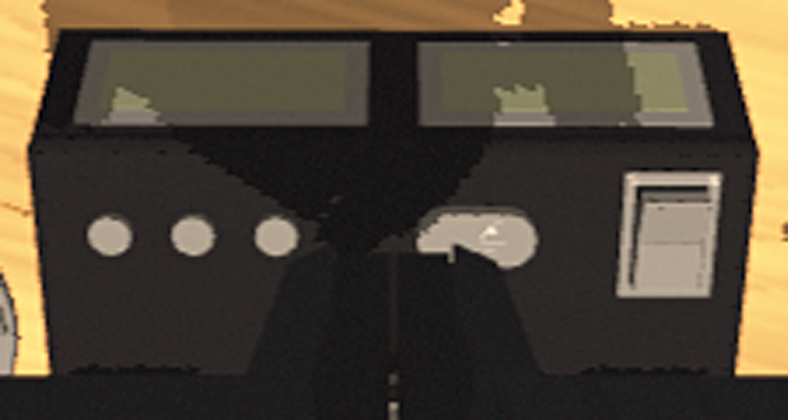

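The predicted projections fall within about 1 px of what I see: round keys at crop (110,236), (193,236) and (276,236), start key (478,238), rocker V-line (671,242). The pose is good. Next is a guarded press on the rocker front.

```bash
cat >> h.py <<'E'
def press(manip,x,y,zhover,zslow,zmin,fstop,step=.0005,zq=None):
    """hover already reached; straight guarded descent"""
    f0=manip.state()['contact_force'].copy()
    manip.move_linear(W(x,y,zslow),rate=.05)
    z=zslow;log=[]
    while True:
        s=manip.state();f=s['contact_force']-f0
        log.append((round(z*1e3,1),round(s['tool_pos'][2]*1e3,2),*f.round(1)))
        if f[2]>fstop or z<=zmin: break
        z-=step;manip.move_linear(W(x,y,z),rate=.012)
    return log
E
python3 - <<'E'
from h import *
from cell import manip
manip.move_linear(W(-.059,.083,.085),rate=.2);manip.dwell(.1);print(manip.state()['clock'])
for l in press(manip,-.059,.083,.085,.066,.0545,6): print(l)
print(manip.state()['clock'])
E
```

```text
5.675
(66.0, np.float64(65.43), np.float64(-0.9), np.float64(-1.0), np.float64(0.6))
(65.5, np.float64(65.69), np.float64(-0.6), np.float64(-1.3), np.float64(0.1))
(65.0, np.float64(65.09), np.float64(-0.3), np.float64(-1.4), np.float64(-0.1))
(64.5, np.float64(64.45), np.float64(-1.1), np.float64(-1.1), np.float64(-0.1))
(64.0, np.float64(63.93), np.float64(-0.8), np.float64(-0.9), np.float64(0.8))
(63.5, np.float64(63.45), np.float64(-1.2), np.float64(-1.2), np.float64(-0.6))
(63.0, np.float64(62.94), np.float64(-1.3), np.float64(-0.6), np.float64(0.2))
(62.5, np.float64(62.51), np.float64(-0.6), np.float64(-1.6), np.float64(-0.3))
(62.0, np.float64(62.24), np.float64(-0.6), np.float64(-1.3), np.float64(2.5))
(61.5, np.float64(61.64), np.float64(-2.4), np.float64(-1.9), np.float64(3.8))
(61.0, np.float64(60.87), np.float64(-4.0), np.float64(-2.9), np.float64(4.9))
(60.5, np.float64(60.35), np.float64(-3.5), np.float64(-1.8), np.float64(3.1))
(60.0, np.float64(59.88), np.float64(-2.8), np.float64(-2.5), np.float64(2.1))
(59.5, np.float64(59.42), np.float64(-3.1), np.float64(-1.9), np.float64(2.5))
(59.0, np.float64(58.93), np.float64(-2.8), np.float64(-1.5), np.float64(2.8))
(58.5, np.float64(58.44), np.float64(-2.6), np.float64(-1.5), np.float64(1.9))
(58.0, np.float64(57.94), np.float64(-2.5), np.float64(-1.7), np.float64(3.0))
(57.5, np.float64(57.47), np.float64(-2.7), np.float64(-1.6), np.float64(3.4))
(57.0, np.float64(57.36), np.float64(-5.3), np.float64(-1.2), np.float64(5.5))
(56.5, np.float64(57.29), np.float64(-6.0), np.float64(-2.1), np.float64(9.3))
10.9583
```

It met the hard stop at z≈57.3 mm, as expected. Now the bar, with pictures of the rocker on the way.

```bash
python3 - <<'E'
from h import *
from cell import manip,cams
import pickle
manip.move_linear(W(-.059,.083,.105),rate=.12)
manip.move_linear(W(.015,-.082,.105),rate=.2);manip.dwell(.05)
s=manip.state();c=cams.capture('wrist');pickle.dump((c,s),open('w2.pkl','wb'));cv2.imwrite('pics/w2.png',c['image'])
print(s['clock'],s['contact_force'])
for l in press(manip,.015,-.082,.105,.085,.073,6,.002): print(*l)
print(manip.state()['clock'])
E
```

```text
12.6167 [ 0.35347821  0.69328621 -0.53335153]
85.0 84.39 0.3 0.7 0.2
83.0 83.12 -0.4 0.8 -0.4
81.0 81.15 0.2 1.2 -0.1
79.0 78.97 0.9 0.3 -0.1
77.0 76.77 0.7 0.4 0.6
75.0 74.73 0.7 1.0 -1.0
73.0 72.76 0.3 1.6 -0.2
15.1167
```

View pics/w2.png

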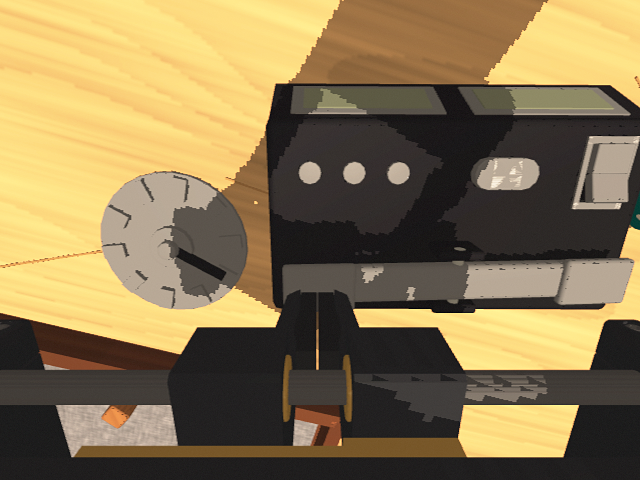

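```bash
python3 - <<'E'
from h import *
from cell import manip,cams
import pickle
c,s=pickle.load(open('w2.pkl','rb'))
for n,l in dict(k2=(-.045,-.085,.0555),k1=(-.045,-.06,.0555),k0=(-.045,-.035,.0555),st=(-.045,.025,.058),pwc=(-.045,.083,.057),br=(.015,-.08,.083),brdn=(.015,-.08,.07),bl=(.015,.08,.07)).items():
    print(n,proj(c,W(*l),s).round(1))
print('tcp',proj(c,s['tool_pos'],s))
for uv in [(300,272),(600,285),(500,280),(354,172),(505,172),(340,210)]: print(uv,at_d(c,*uv,s))
s=manip.state();c=cams.capture('wrist');pickle.dump((c,s),open('w3.pkl','wb'));cv2.imwrite('pics/w3.png',c['image'])
print(s['tool_pos'],s['clock'],s['contact_force'])
c=cams.capture('side');pickle.dump(c,open('s3.pkl','wb'));cv2.imwrite('pics/s3.png',cv2.resize(c['image'][240:480,280:500],None,fx=2.5,fy=2.5,interpolation=cv2.INTER_CUBIC))
E
```

```text
k2 [309.5 174.6]
k1 [353.6 174.6]
k0 [397.8 174.6]
st [506.  175.1]
pwc [608.1 174.9]
br [318.4 292.3]
brdn [318.3 282.2]
bl [593.4 282.1]
tcp [316.74140852 311.12698022]
(300, 272) [ 0.64463494 -0.19905288  0.08325844]
(600, 285) [ 0.61012284 -0.03036987  0.07266639]
(500, 280) [ 0.6229381 -0.0868889  0.0724293]
(354, 172) [ 0.5889301  -0.18370405  0.05614191]
(505, 172) [ 0.56587538 -0.10322629  0.05865936]
(340, 210) [ 0.61260271 -0.18450364  0.0530639 ]
[ 0.65402463 -0.18812394  0.07276089] 15.1167 [0.14158855 0.57364355 0.4695137 ]
```

View pics/w3.png

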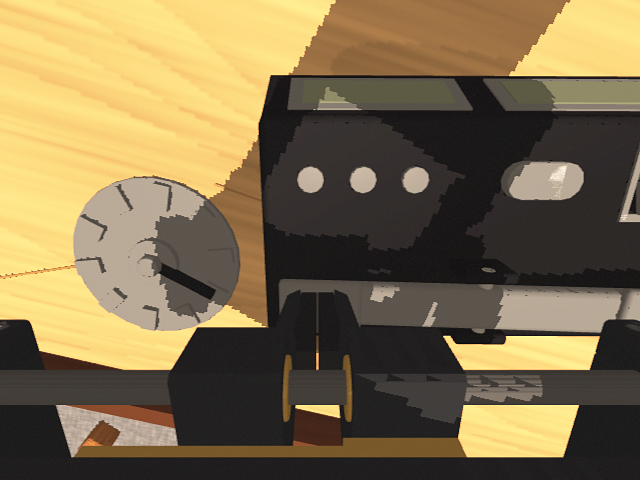

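View pics/s3.png

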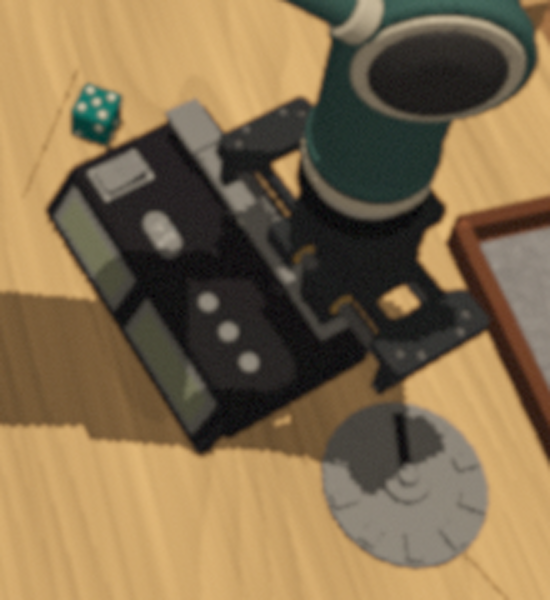

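```bash
python3 - <<'E'
from h import *
import pickle
c,s=pickle.load(open('w3.pkl','rb'))
for uv in [(284,290),(284,300),(300,283),(345,290),(370,295),(420,300),(450,305),(530,305),(580,308),(600,310),(628,305),(363,180),(340,240)]: 
    p=at_d(c,*uv,s); cs,sn=np.cos(YAW),np.sin(YAW);d=p[:2]-O
    print(uv,p.round(4),'clock',round(cs*d[0]+sn*d[1],4),round(-sn*d[0]+cs*d[1],4))
E
```

```text
(284, 290) [ 0.6475 -0.2061  0.0724] clock 0.0038 -0.0974
(284, 300) [ 0.6523 -0.2049  0.0731] clock 0.0087 -0.0975
(300, 283) [ 0.6423 -0.1997  0.0716] clock 0.0005 -0.0898
(345, 290) [ 0.6388 -0.1786  0.0744] clock 0.0028 -0.0686
(370, 295) [ 0.6393 -0.1656  0.0715] clock 0.0069 -0.0562
(420, 300) [ 0.635  -0.1418  0.0721] clock 0.0093 -0.0321
(450, 305) [ 0.6331 -0.1277  0.0735] clock 0.0112 -0.018
(530, 305) [ 0.6225 -0.0911  0.074 ] clock 0.0109 0.02
(580, 308) [ 0.6167 -0.0698  0.0765] clock 0.0112 0.0421
(600, 310) [ 0.6148 -0.061   0.0773] clock 0.0118 0.0511
(628, 305) [ 0.6079 -0.0545  0.0815] clock 0.0069 0.0592
(363, 180) [ 0.5895 -0.1835  0.056 ] clock -0.0459 -0.0598
(340, 240) [ 0.6219 -0.1848  0.0534] clock -0.0151 -0.07
```

```bash
python3 - <<'E'
import pickle,cv2
c,s=pickle.load(open('w3.pkl','rb'))
cv2.imwrite('pics/w3c.png',cv2.resize(c['image'][250:350,250:450],None,fx=4,fy=4,interpolation=cv2.INTER_CUBIC))
E
```

```text
(no output)
```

View pics/w3c.png

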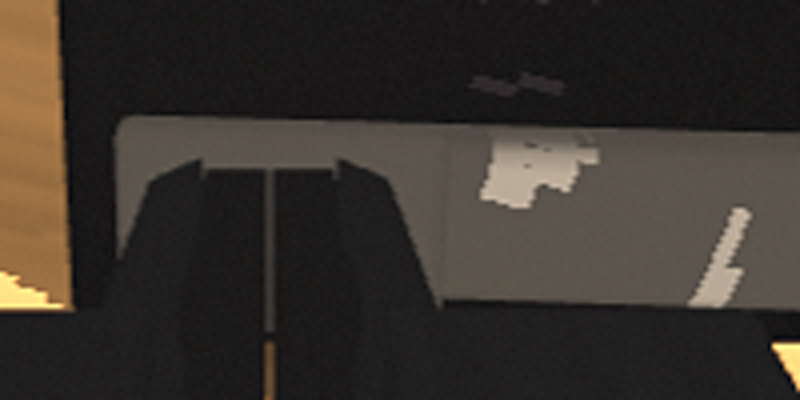

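The depth map shows the bar is turning: its right end is at about 72 mm and its left side is rising. Turning it takes so little force that it's lost in the noise. I'll carry on down to the stop.

```bash
python3 - <<'E'
from h import *
from cell import manip
print(manip.state()['contact_force'])
for l in press(manip,.015,-.082,.1,.072,.066,6,.0005): print(*l)
print(manip.state()['clock'])
E
```

```text
[-0.08631756 -0.18516943  0.44721281]
72.0 71.88 -0.2 0.1 0.6
71.5 71.46 -0.5 0.9 0.4
71.0 71.02 -1.1 0.1 1.3
70.5 70.92 -1.8 0.7 4.6
70.0 70.79 -3.0 1.0 6.3
16.4667
```

```bash
python3 - <<'E'
from h import *
from cell import manip,cams
import pickle
manip.move_linear(W(.015,-.082,.11),rate=.12)
manip.move_linear(W(-.02,.05,.14),rate=.2)
s=manip.state();c=cams.capture('wrist');pickle.dump((c,s),open('w4.pkl','wb'));cv2.imwrite('pics/w4.png',c['image'])
print(s['clock'])
for n,l in dict(pf=(-.06,.083,.057),st=(-.045,.025,.058),br=(.015,-.08,.07),bl=(.015,.08,.083),k1=(-.045,-.06,.0555)).items():
    u=proj(c,W(*l),s);print(n,u.round(1), end=' ')
    if 0<u[0]<639 and 0<u[1]<479: print(at_d(c,*u,s).round(4),W(*l).round(4))
    else: print()
E
```

```text
17.8
pf [366.4 196.8] [ 0.537  -0.05    0.0578] [ 0.5371 -0.0499  0.057 ]
st [281.4 218.7] [ 0.5669 -0.1015  0.0594] [ 0.5673 -0.1016  0.058 ]
br [134.9 304.8] [ 0.653  -0.186   0.0708] [ 0.6536 -0.1863  0.07  ]
bl [362.2 314.3] [ 0.6092 -0.0328  0.0847] [ 0.6101 -0.0323  0.083 ]
k1 [159.6 217.8] [ 0.5899 -0.1828  0.057 ] [ 0.5904 -0.1834  0.0555]
```

View pics/w4.png

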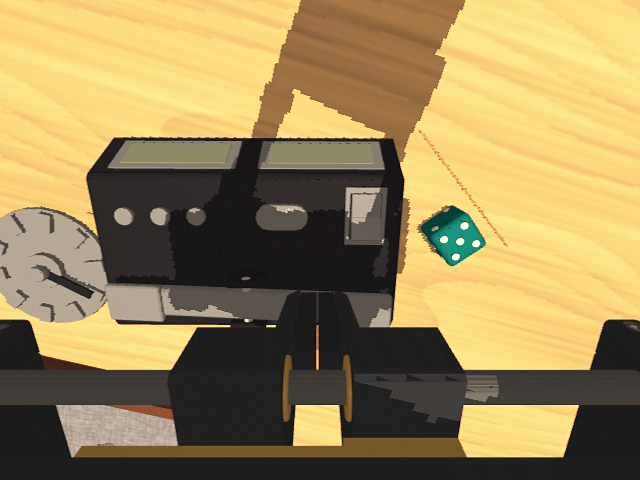

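The bar's right pad (135,305) is down at 70.8 mm and its left pad is up at 84.7 mm. The rocker's front facet (366,197) is down at about 57 mm, and the clock hasn't moved. Next is the start key at (281,218).

```bash
python3 - <<'E'
from h import *
from cell import manip,cams
import pickle
manip.move_linear(W(-.045,.025,.085),rate=.2);manip.dwell(.2)
for l in press(manip,-.045,.025,.085,.061,.0525,7.5,.0005): print(*l)
print(manip.state()['clock'])
E
```

```text
61.0 60.58 0.7 -1.6 -0.8
60.5 60.79 0.5 -0.6 -0.5
60.0 60.08 1.3 0.1 -0.3
59.5 59.48 0.6 -0.6 0.1
59.0 58.95 0.4 0.3 -0.1
58.5 58.47 -0.0 0.3 -0.3
58.0 58.1 -0.5 -1.2 0.6
57.5 57.55 -0.9 -0.5 1.0
57.0 57.05 -0.6 -0.5 2.0
56.5 56.55 -0.9 -0.3 2.6
56.0 56.04 -0.8 -0.1 2.6
55.5 55.53 -1.5 -0.7 3.8
55.0 55.03 -0.9 -0.2 3.1
54.5 54.56 -0.2 -0.2 3.8
54.0 54.38 -1.9 0.7 5.3
53.5 54.31 -3.6 -0.0 9.4
22.9083
```

The key bottomed against its stop at 54.3 mm with 9.4 N. Now I'll lift off, release and check.

```bash
python3 - <<'E'
from h import *
from cell import manip,cams
import pickle
manip.dwell(.15)
manip.move_linear(W(-.045,.025,.08),rate=.08)
manip.move_linear(W(-.02,.05,.15),rate=.2);manip.dwell(.1)
s=manip.state();c=cams.capture('wrist');cv2.imwrite('pics/w5.png',c['image'])
print(s['clock'],s['contact_force'])
for n,l in dict(pf=(-.06,.083,.057),pr=(-.032,.083,.061),st=(-.045,.025,.058),br=(.015,-.08,.07),bl=(.015,.085,.083),k0=(-.045,-.035,.0555),k1=(-.045,-.06,.0555),k2=(-.045,-.085,.0555)).items():
    u=proj(c,W(*l),s);print(n,u.round(1),at_d(c,*u,s).round(4),W(*l).round(4))
E
```

```text
24.1833 [-0.3578844   0.06381775 -0.38751252]
pf [363.1 197.7] [ 0.5369 -0.0501  0.0586] [ 0.5371 -0.0499  0.057 ]
pr [362.2 237.5] [ 0.5636 -0.0426  0.0625] [ 0.564  -0.0422  0.061 ]
st [281.1 218.9] [ 0.5671 -0.1016  0.0589] [ 0.5673 -0.1016  0.058 ]
br [139.2 302.5] [ 0.6524 -0.1856  0.0717] [ 0.6536 -0.1863  0.07  ]
bl [366.4 311.1] [ 0.6076 -0.0282  0.0851] [ 0.6087 -0.0275  0.083 ]
k0 [198.1 218.2] [ 0.5834 -0.1592  0.056 ] [ 0.5836 -0.1593  0.0555]
k1 [163.4 218.2] [ 0.5902 -0.1831  0.0562] [ 0.5904 -0.1834  0.0555]
k2 [128.6 218.2] [ 0.5965 -0.2065  0.0574] [ 0.5972 -0.2074  0.0555]
```

View pics/w5.png

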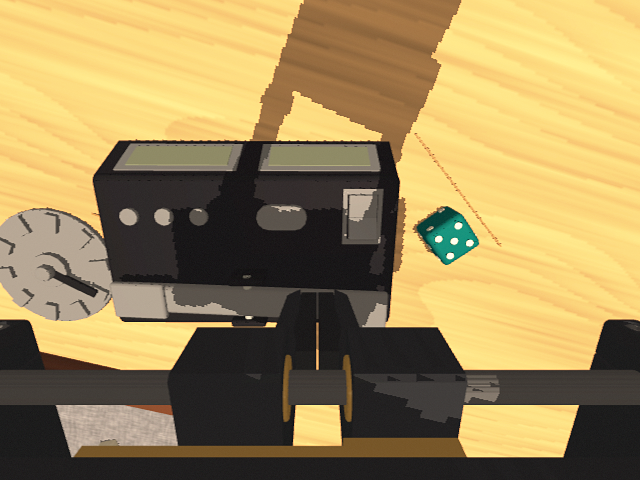

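The picture shows the start key back up at (281,218), the rocker front down at (363,198), the bar's right pad down at (139,302), and the die and tracker where they were. I'll hand it in.

```bash
python3 - <<'E'
from cell import order,manip
print(order.close_job(),manip.state()['clock'])
E
```

```text
the job is handed in; nothing more can be done
the job is handed in; nothing more can be done
```

The clock is switched on, the bar is down on its right side, and the start key has been pressed and released, in that order. I handed the job in at about 24 s of robot time, and no verdict was reported.

| Control | What stopped the press | Last picture (heights read about 1–2 mm high) |
|---|---|---|
| Power rocker, front end | Hard stop at z ≈ 57.3 mm, about 9 N | Front end down, about 58.6 mm |
| Bar, right end | Hard stop at z ≈ 70.8 mm, about 6 N | Right pad about 72 mm, left pad about 85 mm |
| Start key | Fully down at z ≈ 54.3 mm, about 9 N | Back up, about 59 mm |

- **Surroundings:** the three round keys look unpressed. The clock is within about 1 mm of where I first measured it, and the die and tracker look undisturbed. The arm was hovering clear, touching nothing. I did not photograph the cup and hourglass again, but no press was made near them.
- **Bar force:** the force reading showed almost nothing while the bar turned, so I stopped partway. The depth image showed the bar was moving, and I then pushed it on to its stop.

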